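Strip the mould plate from a skewer press

ROBOT

A 6-joint arm with a two-finger parallel gripper is mounted at the origin on the work surface. World frame = base frame: x ahead of the robot, y to its left, z up, the work surface at z = 0. Lengths are in m, angles in rad, forces in N, time in s.
With the tool pointing down it reaches from about 0.4 to 0.825 m from the base axis. Payload 7 kg.
Tool frame: the origin (TCP) lies at the very end of the fingers, on their centre line; the grasp point (between the pads) lies 19 mm behind it; z points along the fingers, y is the line along which they close (so a half turn about z gives the same grasp; the last joint's range is limited). The gripper opens to 85 mm and grips with 20 to 120 N. Pads are 22 mm wide; open, the fingers measure 114 mm over their backs; the gripper's body (76 mm by 85 mm) begins 54 mm behind the grasp point. The pads swing forward as they close: fully open they stand 13 mm farther back than shut.
Start: joints at [-1.01, 0.359, 0.012, 0, -1.224, -0.288], TCP at [0.182, -0.65, 0.231] pointing down, gripper open.
Joint ranges: [-3.07, 3.07], [-1.43, 2.12], [-1.02, 1.25], [-3.03, 1.67], [-3.05, -0], [-3.03, 3.03]. Speed limits (rad/s): [2.39, 2.39, 3.01, 3.14, 3.14, 3.14].

INTERFACE

Orientations are given as a unit quaternion [x, y, z, w].
In Python, from cell import bot gives the robot as it stands.
- The arm moves only by the tool send_rows, never from a script. Its argument "series" is a list of rows, each an object of numbers: "claw": the opening, from -1 (shut) to 1 (fully open); "tx", "ty", "tz": the shift along the tool's x, y, z normalised to -1 to 1, where 1 is 0.4 m; "wx", "wy", "wz": the turn, a rotation vector about the tool's x, y, z normalised to -1 to 1, where 1 is 2 rad. In form: [{"claw": .., "tx": .., "ty": .., "tz": .., "wx": .., "wy": .., "wz": ..}, ...]. A call has 1 to 12 rows; each row is the pose to reach, as a shift and turn from the pose commanded when the call began, along the tool's axes at that moment; what a row does not reach only later rows make up. A row lasts 1/12 s, in which the tool goes at most 41.7 mm and 7.16 degrees, less where a joint would pass 70% of its speed; a pose out of reach is approached as far as the arm can. A call with a number of a shift or a turn outside -1 to 1 is refused whole. A call with a gripper value outside its range is refused whole. The fingers move at their own pace and stop on an object; "squeeze" is the grip in N (left out, the last holds). Time passes only in rows, so rows that repeat a pose let the fingers close. It gives the time, the measured TCP pose, the force, the opening and the grip force at its end, in the units of the state.
- bot.read_state(): the state, without advancing time (a new reading comes with each control period).
- bot.snapshot(name): name is "scene" or "side" or "wrist"; returns a dict with "image" (384x512x3 uint8, red, green, blue), "fovy" (degrees; the focal length in pixels is half the picture's height over the tangent of half this angle, whatever the lens; pixels are square), "cx", "cy" (the principal point, pixels), "R" (3x3) and "t" (3): a world point X has camera coordinates R X + t; the wrist camera has in their place "T_tool_cam" (4x4, takes a point from camera to tool coordinates, whose origin is the TCP and whose axes are the flange's). Camera axes: x right, y down, z forward; pixel columns grow to the right and rows downward; lengths in m; the calibration is good to about 2 mm. A picture is of the moment at which its call begins: read the wrist's pose just before it. There is no depth.
- bot.close_job(): hands the job in; it is judged then, once.
Trained networks look in a picture, given as the dict that the camera call returned (one of the last four; its "shot" number tells which), for a name from the list of things; names that differ only in an ending like _2 or _b are one class to them, and where a whole thing is asked for, a point or a joint stands for the part that bears it (a point fixed in the world has none). Each returns a list of dicts, best first, with "conf" (0 to 1); they miss things now and then, are a little off and sometimes report something else, mostly with a low value. They report only what shows in the picture. A call takes as long as a camera call. They do not tell look-alikes from the thing itself.
- bot.trace(picture, thing): "region" (384x512 bool, what is visible of it) and "rect" ([left, top, right, bottom] in pixels, round what is visible of it).
The state is a dict: "t": time; "qpos": joint angles; "qd": joint speeds; "joint_efforts": joint torques, N m; "tcp_pos": TCP position; "ee_rot": TCP orientation; "contact_force": force on the tool from outside, world axes, zero at the start; "moment": the same for the moment, N m; "finger_gap": finger opening in m; "finger_force": force on a finger pad.
Only numpy, scipy, OpenCV 4.12 (cv2) and the standard library are available. Lean on these libraries where they do the work, as an engineer would, in place of code of your own. Each camera call takes 0.05 s, during which the arm holds its last target. There are 200 camera calls.

TASK

Take the white ribbed mould plate out of the open lid of the skewer press for washing: it sits flush in the lid, so work it up its guides by the ribs until its top edge stands proud, then draw it up and out by that edge. Stand it upright on its lower edge in either of the two empty slots of the draining rack and let go. Do not lean hard on the plate or the press, and leave the other plates, the skewers and the screwdriver where they are.

Things in the scene. Friction and masses are not known exactly. Their poses are not given: they have to be found in the camera images.
- press: hand skewer press, fixed; blue base 370 x 250 mm, white grooved lower mould block, top 58 mm high. Origin: on the table under that block's centre, z up. The lid, hinged on the press's -y side, stands open and fast, leaning 20 deg past vertical to press -y, its inner face to press +y and up. The hand lever lies out to press +x, up to 165 mm high
- guides_top (a point): top end of the lid's two steel-lipped U guides, midway between them in the plate's mid-plane, 180 mm above the table. z: up along the lid (20 deg off vertical); y: square out of the lid's inner face; x: across. Guides 130 mm long, open at the top only, foot stop below. Lips cover 8 mm of each side edge of the plate, 3 mm proud of its face. Nothing of the lid stands higher than the guides
- spring_pads (a point): point on the lid 32 mm below the guides' top, behind the plate, where two leaf springs press on the plate's back (about 7 N together): the plate slides stiffly (6 to 14 N) and stays wherever it is left until its lower edge has passed this point. Lid 171 mm wide; back sheet 10 mm, and outside handle (110 mm long, here) 10 to 42 mm, behind the plate's mid-plane
- mould_plate: white plastic mould plate in the lid: 150 mm wide (own x), 130 tall (own z), sheet 8 thick (own y), about 0.2 kg. Origin: middle of its lower edge, mid-thickness; z up the plate, y out of the ribbed face (at y = 4 mm). Starts on the foot stop, top edge flush with the lid. Four cross ribs 128 mm long, 4 mm proud of the face, lower sides at z = 16, 40, 64, 88 mm; flat face between
- top_rib (a point): middle of the square lower side of the plate's top rib (z = 88 mm on the plate, 2 mm off its face): a fingertip pushes up on it. Each rib is 12 mm high, its upper side sloping back into the face; 12 mm of flat face is left under each rib. The top 30 mm of the plate has no rib
- top_edge (a point): middle of the plate's top edge, 130 mm above its lower edge, mid-thickness; axes as the plate's
- rack: steel draining rack, fixed, 200 (x) x 150 (y) mm; origin: on the table under its centre, z up. Floor 12 mm above the table; five hoops of 6 mm wire along x, 116 mm long, tops 75 mm above the table, at y = -60, -30, 0, 30, 60 mm, make four slots 24 mm wide. The two at y = -45 and -15 mm are empty, the two at 15 and 45 hold plates
- slot_a (a point): empty rack slot at rack y = -45 mm: middle of the slot, on the rack floor; axes as the rack's (x along the slot)
- slot_b (a point): empty rack slot at rack y = -15 mm: middle of the slot, on the rack floor; axes as the rack's
- spare_plate: another white ribbed plate, 150 wide, 100 tall, 10 mm thick plus ribs, standing in a slot at rack y = 15 or 45 mm; origin: middle of its lower edge; leave alone
- comb_plate: steel plate with a toothed top edge, 130 wide, 88 tall, 8 mm thick, standing in the other of those slots; origin: middle of its lower edge; leave alone
- skewers: pack of bamboo skewers lying on the table, 200 (own x) x 47 x 19 mm; origin: centre of its underside; leave alone
- driver: screwdriver lying on the table along its own x; leave alone
Not all that is in view belongs to the job. Leave any orange look-alike of the mould_plate alone.

How it is judged:
On the way:
1. the mould plate has been drawn up clear of the lid's guides (z of mould_plate in the frame of guides_top above 0.002 m), for 0.1 s.
At the end, for the whole second after the job is handed in: The mould plate stands on its lower edge on the rack floor (within 6 mm) in either empty slot (rack y -59 to -1 mm), within 35 mm of the rack's middle along the slot and 0.3 rad of upright, released and at rest (z of mould_plate in the frame of rack between 0.006 and 0.018 m and x of mould_plate in the frame of rack between -0.035 and 0.035 m and y of mould_plate in the frame of rack between -0.059 and -0.001 m and angle between mould_plate's own z axis and vertical below 0.3 rad and linear speed of mould_plate below 0.02 m/s and angular speed of mould_plate below 0.6 rad/s); the robot touches nothing.
It fails at once if the plate is forced against the press (more than 50 N) (contact force between mould_plate and press above 50 N).
It fails at once if the robot leans on the press (more than 40 N) (contact force between any of the fingers, the arm and press above 40 N).
It fails at once if another plate, the skewers or the screwdriver is disturbed (moved more than 25 mm) (distance of any of spare_plate, comb_plate, skewers, driver from where it was at the start of the episode above 0.025 m).
It also fails if it takes over 58 s, if anything falls off the work surface, if the arm or the gripper's body presses on something with over 40 N, if the wrist force passes 120 N, or if a joint passes its speed limit or range.

## Working session

There is one attempt and no reset: what is moved stays moved. The work goes in short steps, Python scripts to look and compute and a tool call to move; the robot and the scene stay as the last step left them, time stands still between calls to the robot, and variables do not carry over. Pictures are saved under pics/ and viewed, at most 13 in all, crops included, and the job is handed in when it is done.

Besides the shell and the picture viewer there is one more tool, called after "Emit:" as a command line: name --argument value ..., lists and objects as JSON in quotes. send_rows: Moves the arm, as the interface text tells. Scaled input: -1 to 1 covers 0.4 m each way for a shift and 2 rad each way for a turn. Its arguments: {"type":"object","properties":{"series":{"type":"array"},"squeeze":{"type":"number"}},"required":["series"]}

```bash
mkdir -p pics; ls; cat > h.py <<'E'
import numpy as np, cv2
from scipy.spatial.transform import Rotation as Ro
from cell import bot
def cam(s,st=None):
    f=192/np.tan(np.radians(s["fovy"])/2)
    K=np.array([[f,0,s["cx"]],[0,f,s["cy"]],[0,0,1]])
    if "R" in s: return K,np.array(s["R"]),np.array(s["t"])
    T=np.eye(4);T[:3,:3]=Ro.from_quat(st["ee_rot"]).as_matrix();T[:3,3]=st["tcp_pos"]
    W=np.linalg.inv(T@np.array(s["T_tool_cam"]));return K,W[:3,:3],W[:3,3]
def proj(c,X):
    K,R,t=c;p=(np.atleast_2d(X)@R.T+t)@K.T;return p[:,:2]/p[:,2:]
def tri(cs,uvs):
    A=[]
    for (K,R,t),(u,v) in zip(cs,uvs):
        P=K@np.c_[R,t];A+=[u*P[2]-P[0],v*P[2]-P[1]]
    A=np.array(A);return np.linalg.lstsq(A[:,:3],-A[:,3],rcond=None)[0]
def onz(c,uv,z):
    K,R,t=c;d=R.T@np.linalg.solve(K,[uv[0],uv[1],1]);o=-R.T@t;return o+d*(z-o[2])/d[2]
E
cat > a.py <<'E'
from h import *
st=bot.read_state();print(st)
for n in ["scene","side"]:
    s=bot.snapshot(n);cv2.imwrite(f"pics/{n}0.png",cv2.resize(s["image"][:,:,::-1],(800,600),interpolation=cv2.INTER_CUBIC))
    np.save(n+".npy",{k:v for k,v in s.items()},allow_pickle=True)
    c=cam(s);print(n,s["fovy"],-c[1].T@c[2])
    for th in ["press","mould_plate","rack","spare_plate","comb_plate","skewers","driver"]:
        for d in bot.trace(s,th)[:2]: print(th,round(d["conf"],2),d["rect"])
E
python3 a.py
```

```text
pics
{'t': 0.0, 'qpos': array([-1.00987325e+00,  3.59374116e-01,  1.10569977e-02, -3.59873376e-04,
       -1.22408435e+00, -2.88118615e-01]), 'qd': array([-0.00193237,  0.0002843 , -0.00066934, -0.00171923, -0.00077676,
        0.00054392]), 'joint_efforts': array([ 3.53559863e-04, -5.83315229e+01,  2.93418217e+01,  6.93654522e+00,
       -6.06028800e-03,  6.87191437e-05]), 'tcp_pos': array([ 0.18172828, -0.64957789,  0.23036937]), 'ee_rot': array([-1.35918895e-01,  9.90719628e-01,  8.01012692e-04, -1.76402161e-04]), 'contact_force': array([0.52272384, 0.17168591, 0.40183829]), 'moment': array([ 0.06582257,  0.0061509 , -0.03059037]), 'finger_force': 0.0, 'finger_gap': 0.08539098039486051}
scene 46.7677886121533 [1.14926965 0.71910865 1.21058828]
press 0.86 [115.5, 150.2, 287.0, 282.2]
mould_plate 0.85 [194.5, 158.1, 237.4, 202.2]
mould_plate 0.63 [229.1, 132.6, 270.7, 163.8]
rack 0.73 [261.0, 240.3, 341.0, 310.3]
spare_plate 0.82 [294.3, 255.1, 331.8, 298.7]
comb_plate 0.74 [291.2, 251.6, 324.8, 287.1]
skewers 0.82 [143.6, 153.8, 188.8, 190.0]
driver 0.74 [299.5, 314.2, 352.0, 361.6]
driver 0.73 [262.7, 246.0, 341.3, 311.2]
side 54.52268567467726 [0.22511055 0.89857603 1.00001682]
press 0.7 [117.8, 147.0, 278.2, 239.4]
press 0.24 [191.8, 260.4, 233.5, 280.6]
mould_plate 0.71 [307.0, 160.0, 323.3, 186.8]
mould_plate 0.61 [233.0, 148.6, 268.7, 186.6]
rack 0.68 [180.1, 248.0, 251.2, 304.7]
rack 0.43 [231.9, 150.1, 269.8, 187.7]
spare_plate 0.98 [185.5, 263.7, 233.7, 296.0]
comb_plate 0.73 [195.3, 259.6, 232.0, 280.6]
skewers 0.49 [236.5, 144.6, 274.0, 148.9]
driver 0.77 [128.1, 318.6, 194.7, 338.0]
```

View pics/scene0.png

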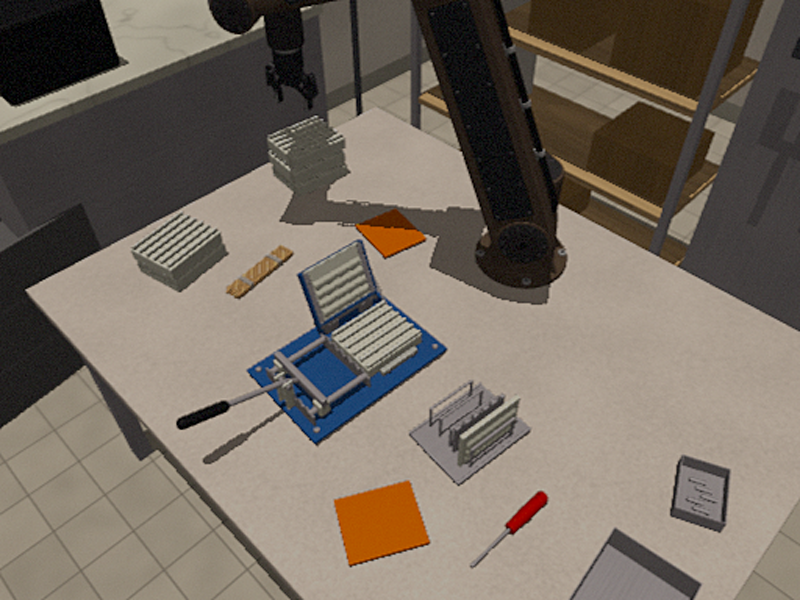

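View pics/side0.png

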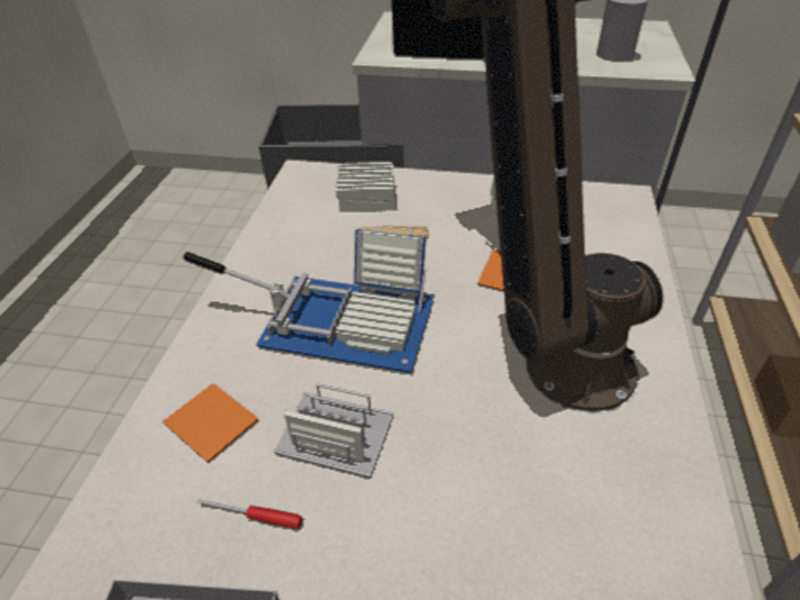

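```bash
cat > b.py <<'E'
from h import *
S=[np.load(n+".npy",allow_pickle=True).item() for n in("scene","side")]
C=[cam(s) for s in S]
P={"lidtop+x":((301,274),(356,229)),"lidtop-x":((361,241),(427,234)),
"base+x+y":((317,441),(259,347)),"base-x+y":((446,350),(411,370)),
"rack+x-y":((411,434),(318,396)),"rack+x+y":((459,483),(275,452)),"rack-x+y":((529,431),(372,474)),"rack-x-y":((484,383),(393,408))}
for k,v in P.items():
    uv=[np.array(p)*.64 for p in v];X=tri(C,uv);e=[np.round(proj(c,X)[0]-u,1) for c,u in zip(C,uv)]
    print(k,X.round(4),e, [onz(c,u,.01).round(3) for c,u in zip(C,uv)])
a=S[0]["image"][145:265,150:310,::-1];b=S[0]["image"][235:315,255:350,::-1];c=S[1]["image"][140:240,160:290,::-1];d=S[1]["image"][240:310,170:260,::-1]
o=np.vstack([np.hstack([cv2.resize(i,(400,300),interpolation=cv2.INTER_CUBIC) for i in r]) for r in((a,b),(c,d))])
cv2.imwrite("pics/z.png",o)
E
python3 b.py
```

```text
lidtop+x [ 0.5456 -0.1908  0.1839] [array([-0.1, -0.3]), array([-0.2,  0.4])] [array([ 0.444, -0.343,  0.01 ]), array([ 0.614, -0.426,  0.01 ])]
lidtop-x [ 0.3775 -0.1854  0.1825] [array([-0.4, -1.8]), array([-1. ,  2.4])] [array([ 0.255, -0.328,  0.01 ]), array([ 0.408, -0.432,  0.01 ])]
base+x+y [0.731  0.0553 0.0078] [array([0.1, 0.2]), array([ 0.1, -0.3])] [array([0.731, 0.056, 0.01 ]), array([0.73 , 0.059, 0.01 ])]
base-x+y [0.3717 0.0778 0.0109] [array([-0.3, -0.8]), array([-0.5,  1.1])] [array([0.373, 0.08 , 0.01 ]), array([0.371, 0.072, 0.01 ])]
rack+x-y [ 0.5676  0.1574 -0.0252] [array([-0.6, -1.6]), array([-1. ,  2.1])] [array([0.587, 0.179, 0.01 ]), array([0.555, 0.174, 0.01 ])]
rack+x+y [0.6007 0.3207 0.0096] [array([-0.1, -0.1]), array([-0.1,  0.2])] [array([0.601, 0.321, 0.01 ]), array([0.6 , 0.32, 0.01])]
rack-x+y [0.4052 0.3378 0.0009] [array([-0.6, -1.2]), array([-0.9,  1.9])] [array([0.413, 0.345, 0.01 ]), array([0.402, 0.337, 0.01 ])]
rack-x-y [0.3904 0.2016 0.0262] [array([-0.7, -1.8]), array([-1.2,  2.5])] [array([0.384, 0.201, 0.01 ]), array([0.391, 0.18 , 0.01 ])]
```

View pics/z.png

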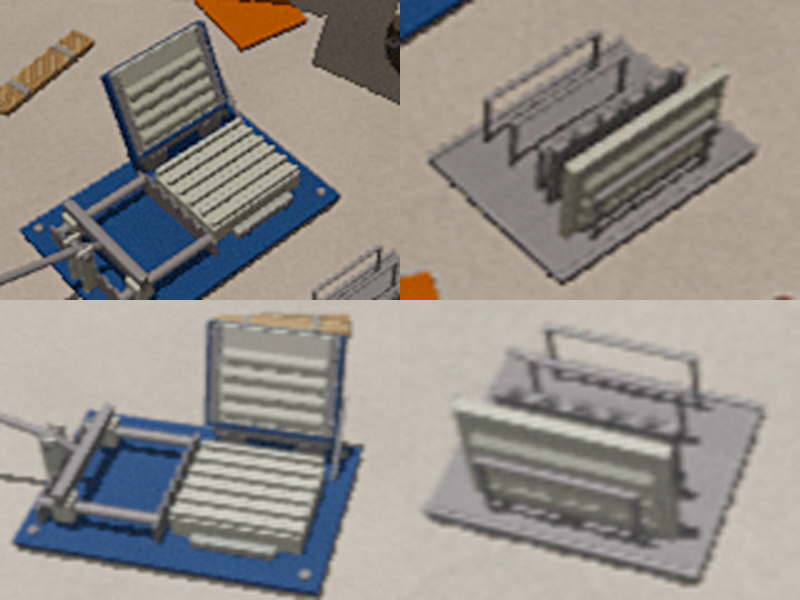

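```bash
cat >> h.py <<'E'
def tool(yaw,tilt,yaxis="x"):
    """tool z tilted from straight down by tilt(deg) toward press -y; tool y along press +x ('x') or press -/+y"""
    t=np.radians(tilt);z=np.array([0,-np.sin(t),-np.cos(t)])
    if yaxis=="x": y=np.array([1.,0,0]);x=np.cross(y,z)
    elif yaxis=="y": x=np.array([1.,0,0]);y=np.cross(z,x)
    else: x=np.array([-1.,0,0]);y=np.cross(z,x)
    return Ro.from_euler("z",yaw,degrees=True).as_matrix()@np.c_[x,y,z]
def rel(p,R,cur=None):
    st=bot.read_state();R0=Ro.from_quat(st["ee_rot"]).as_matrix();p0=st["tcp_pos"]
    if cur: p0,R0=cur
    d=R0.T@(np.array(p)-p0)/.4;w=Ro.from_matrix(R0.T@R).as_rotvec()/2
    print("t",d.round(4),"w",w.round(4),"rows",round(max(np.linalg.norm(d)*.4/.0417,np.linalg.norm(w)*2/.125),1),"tcp",p0.round(4))
E
python3 -c "
from h import *
rel([.46,-.03,.33],tool(-3,35))
s=bot.snapshot('wrist');print(s['fovy'],s['T_tool_cam'])"
```

```text
t [-1.0873  1.3054 -0.2467] w [ 0.2883 -0.207   0.9143] rows 16.5 tcp [ 0.1819 -0.65    0.2313]
65.29289660652476 [[-1.69346597e-04 -9.47319233e-01 -3.20290872e-01  8.26549301e-02]
 [ 9.99999976e-01 -2.04414025e-04  7.58646175e-05 -6.26423789e-04]
 [-1.37339958e-04 -3.20290852e-01  9.47319245e-01 -1.41516467e-01]
 [ 0.00000000e+00  0.00000000e+00  0.00000000e+00  1.00000000e+00]]
```

Emit:
send_rows --series '[{"claw": 1,"tx": -0.54,"ty": 0.65,"tz": -0.24,"wx": 0.14,"wy": -0.1,"wz": 0.46},{"claw": 1,"tx": -0.54,"ty": 0.65,"tz": -0.24,"wx": 0.14,"wy": -0.1,"wz": 0.46},{"claw": 1,"tx": -0.54,"ty": 0.65,"tz": -0.24,"wx": 0.14,"wy": -0.1,"wz": 0.46},{"claw": 1,"tx": -0.54,"ty": 0.65,"tz": -0.24,"wx": 0.14,"wy": -0.1,"wz": 0.46},{"claw": 1,"tx": -0.54,"ty": 0.65,"tz": -0.24,"wx": 0.14,"wy": -0.1,"wz": 0.46},{"claw": 1,"tx": -0.54,"ty": 0.65,"tz": -0.24,"wx": 0.14,"wy": -0.1,"wz": 0.46},{"claw": 1,"tx": -0.54,"ty": 0.65,"tz": -0.24,"wx": 0.14,"wy": -0.1,"wz": 0.46},{"claw": 1,"tx": -0.54,"ty": 0.65,"tz": -0.24,"wx": 0.14,"wy": -0.1,"wz": 0.46},{"claw": 1,"tx": -0.54,"ty": 0.65,"tz": -0.24,"wx": 0.14,"wy": -0.1,"wz": 0.46},{"claw": 1,"tx": -0.54,"ty": 0.65,"tz": -0.24,"wx": 0.14,"wy": -0.1,"wz": 0.46}]'

```text
t: 1.68
tcp_pos: [0.3118, -0.3594, 0.3221]
ee_rot: [0.309, 0.937, -0.118, 0.11]
contact_force: [1.9, -0.4, -0.6]
finger_gap: 0.0857
finger_force: 0.0
```

```bash
python3 -c "
from h import *
rel([.46,-.03,.33],tool(-3,35))"
```

```text
t [ 0.1584  0.8648 -0.2068] w [ 0.1456 -0.1121  0.4655] rows 8.7 tcp [ 0.3118 -0.3594  0.3221]
```

Emit:
send_rows --series '[{"claw": -1,"tx": 0.16,"ty": 0.865,"tz": -0.207,"wx": 0.146,"wy": -0.112,"wz": 0.466},{"claw": -1,"tx": 0.16,"ty": 0.865,"tz": -0.207,"wx": 0.146,"wy": -0.112,"wz": 0.466},{"claw": -1,"tx": 0.16,"ty": 0.865,"tz": -0.207,"wx": 0.146,"wy": -0.112,"wz": 0.466},{"claw": -1,"tx": 0.16,"ty": 0.865,"tz": -0.207,"wx": 0.146,"wy": -0.112,"wz": 0.466},{"claw": -1,"tx": 0.16,"ty": 0.865,"tz": -0.207,"wx": 0.146,"wy": -0.112,"wz": 0.466},{"claw": -1,"tx": 0.16,"ty": 0.865,"tz": -0.207,"wx": 0.146,"wy": -0.112,"wz": 0.466},{"claw": -1,"tx": 0.16,"ty": 0.865,"tz": -0.207,"wx": 0.146,"wy": -0.112,"wz": 0.466},{"claw": -1,"tx": 0.16,"ty": 0.865,"tz": -0.207,"wx": 0.146,"wy": -0.112,"wz": 0.466},{"claw": -1,"tx": 0.16,"ty": 0.865,"tz": -0.207,"wx": 0.146,"wy": -0.112,"wz": 0.466},{"claw": -1,"tx": 0.16,"ty": 0.865,"tz": -0.207,"wx": 0.146,"wy": -0.112,"wz": 0.466},{"claw": -1,"tx": 0.16,"ty": 0.865,"tz": -0.207,"wx": 0.146,"wy": -0.112,"wz": 0.466}]'

```text
t: 2.6
tcp_pos: [0.4432, -0.2951, 0.4055]
ee_rot: [0.602, 0.776, -0.146, 0.117]
contact_force: [0.1, -0.4, 0.4]
finger_gap: 0.0
finger_force: 0.0
```

```bash
cat > w.py <<'E'
from h import *
import sys
st=bot.read_state();s=bot.snapshot('wrist')
np.save(f"w{sys.argv[1]}.npy",{"s":s,"st":st},allow_pickle=True)
cv2.imwrite(f"pics/w{sys.argv[1]}.png",cv2.resize(s["image"][:,:,::-1],(800,600),interpolation=cv2.INTER_CUBIC))
print(st["tcp_pos"],st["qpos"])
E
python3 w.py 1
```

```text
[ 0.44321147 -0.29509566  0.40549318] [ 0.04550717 -0.05523278 -0.31025256  0.38702856 -1.34556525 -3.02989525]
```

View pics/w1.png

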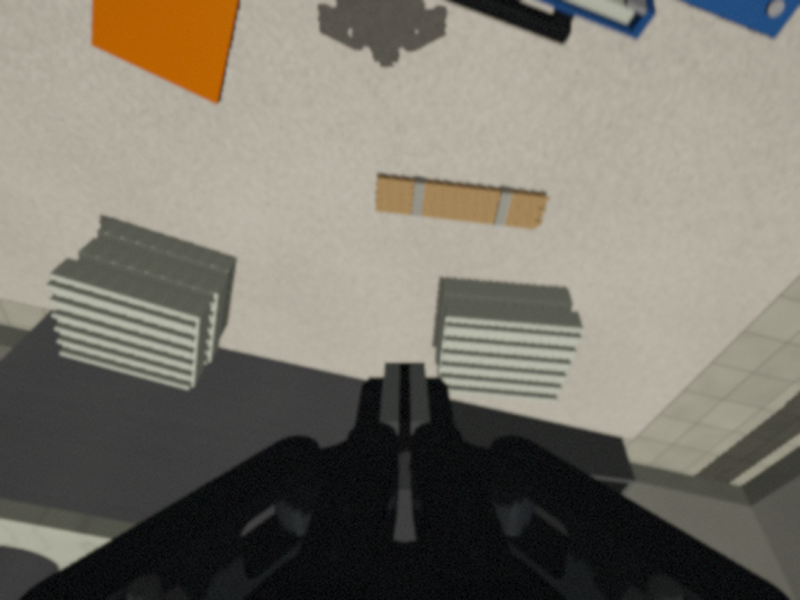

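```bash
cat >> h.py <<'E'
def tool2(yaw,tilt,yx):
    "tool x yaw yx(deg) in press frame (tool untilted), then tilt toward press -y, press yaw"
    a=np.radians(yx);x=np.array([np.cos(a),np.sin(a),0]);z=np.array([0,0,-1.]);M=np.c_[x,np.cross(z,x),z]
    return Ro.from_euler("z",yaw,degrees=True).as_matrix()@Ro.from_euler("x",-tilt,degrees=True).as_matrix()@M
E
python3 -c "
from h import *
R1=tool2(-3,35,180);print(R1.round(2));R2=tool2(-3,55,270);print(R2.round(2))
p2=np.array([.46,.06,.42])-R2@[.0827,0,-.1415];print(p2)
p1=np.array([.45,-.15,.38])
rel(p1,R1);rel(p2,R2,(p1,R1))"
```

```text
[[-1.    0.04 -0.03]
 [ 0.05  0.82 -0.57]
 [-0.   -0.57 -0.82]]
[[-0.03 -1.   -0.04]
 [-0.57  0.05 -0.82]
 [ 0.82 -0.   -0.57]]
[ 0.45641628 -0.0083814   0.27109506]
t [ 0.3504  0.1038 -0.0721] w [ 0.1084 -0.0634 -0.636 ] rows 10.4 tcp [ 0.4442 -0.2964  0.4071]
t [0.0025 0.4465 0.0197] w [ 0.137   0.137  -0.7767] rows 12.8 tcp [ 0.45 -0.15  0.38]
```

Emit:
send_rows --series '[{"claw": -1,"tx": 0.35,"ty": 0.1,"tz": -0.07,"wx": 0.108,"wy": -0.063,"wz": -0.636},{"claw": -1,"tx": 0.35,"ty": 0.1,"tz": -0.07,"wx": 0.108,"wy": -0.063,"wz": -0.636},{"claw": -1,"tx": 0.35,"ty": 0.1,"tz": -0.07,"wx": 0.108,"wy": -0.063,"wz": -0.636},{"claw": -1,"tx": 0.35,"ty": 0.1,"tz": -0.07,"wx": 0.108,"wy": -0.063,"wz": -0.636},{"claw": -1,"tx": 0.35,"ty": 0.1,"tz": -0.07,"wx": 0.108,"wy": -0.063,"wz": -0.636},{"claw": -1,"tx": 0.35,"ty": 0.1,"tz": -0.07,"wx": 0.108,"wy": -0.063,"wz": -0.636},{"claw": -1,"tx": 0.35,"ty": 0.1,"tz": -0.07,"wx": 0.108,"wy": -0.063,"wz": -0.636},{"claw": -1,"tx": 0.35,"ty": 0.1,"tz": -0.07,"wx": 0.108,"wy": -0.063,"wz": -0.636},{"claw": -1,"tx": 0.35,"ty": 0.1,"tz": -0.07,"wx": 0.108,"wy": -0.063,"wz": -0.636},{"claw": -1,"tx": 0.35,"ty": 0.1,"tz": -0.07,"wx": 0.108,"wy": -0.063,"wz": -0.636},{"claw": -1,"tx": 0.35,"ty": 0.1,"tz": -0.07,"wx": 0.108,"wy": -0.063,"wz": -0.636},{"claw": -1,"tx": 0.35,"ty": 0.1,"tz": -0.07,"wx": 0.108,"wy": -0.063,"wz": -0.636}]'

```text
t: 3.65
tcp_pos: [0.4455, -0.149, 0.3771]
ee_rot: [0.021, 0.954, -0.3, -0.009]
contact_force: [0.5, 0.3, -0.4]
finger_gap: 0.0004
finger_force: 0.0
```

Emit:
send_rows --series '[{"claw": -1,"tx": 0.0,"ty": 0.446,"tz": 0.02,"wx": 0.137,"wy": 0.137,"wz": -0.777},{"claw": -1,"tx": 0.0,"ty": 0.446,"tz": 0.02,"wx": 0.137,"wy": 0.137,"wz": -0.777},{"claw": -1,"tx": 0.0,"ty": 0.446,"tz": 0.02,"wx": 0.137,"wy": 0.137,"wz": -0.777},{"claw": -1,"tx": 0.0,"ty": 0.446,"tz": 0.02,"wx": 0.137,"wy": 0.137,"wz": -0.777},{"claw": -1,"tx": 0.0,"ty": 0.446,"tz": 0.02,"wx": 0.137,"wy": 0.137,"wz": -0.777},{"claw": -1,"tx": 0.0,"ty": 0.446,"tz": 0.02,"wx": 0.137,"wy": 0.137,"wz": -0.777},{"claw": -1,"tx": 0.0,"ty": 0.446,"tz": 0.02,"wx": 0.137,"wy": 0.137,"wz": -0.777},{"claw": -1,"tx": 0.0,"ty": 0.446,"tz": 0.02,"wx": 0.137,"wy": 0.137,"wz": -0.777},{"claw": -1,"tx": 0.0,"ty": 0.446,"tz": 0.02,"wx": 0.137,"wy": 0.137,"wz": -0.777},{"claw": -1,"tx": 0.0,"ty": 0.446,"tz": 0.02,"wx": 0.137,"wy": 0.137,"wz": -0.777},{"claw": -1,"tx": 0.0,"ty": 0.446,"tz": 0.02,"wx": 0.137,"wy": 0.137,"wz": -0.777},{"claw": -1,"tx": 0.0,"ty": 0.446,"tz": 0.02,"wx": 0.137,"wy": 0.137,"wz": -0.777}]'

```text
t: 4.65
tcp_pos: [0.4528, -0.0073, 0.2687]
ee_rot: [-0.581, 0.676, -0.322, -0.319]
contact_force: [-0.0, -0.3, 0.2]
finger_gap: -0.0003
finger_force: 0.0
```

```bash
python3 w.py 2; python3 -c "
from h import *
R2=tool2(-3,55,270);rel([.456,-.008,.271],R2)"
```

```text
[ 0.45277581 -0.00728542  0.26872245] [ 0.86048476  0.26666933 -0.59161043  0.50332773 -1.54829226 -1.24953352]
t [ 0.0051 -0.0095 -0.0034] w [ 0.0072  0.0083 -0.0404] rows 0.7 tcp [ 0.4524 -0.0075  0.2684]
```

View pics/w2.png

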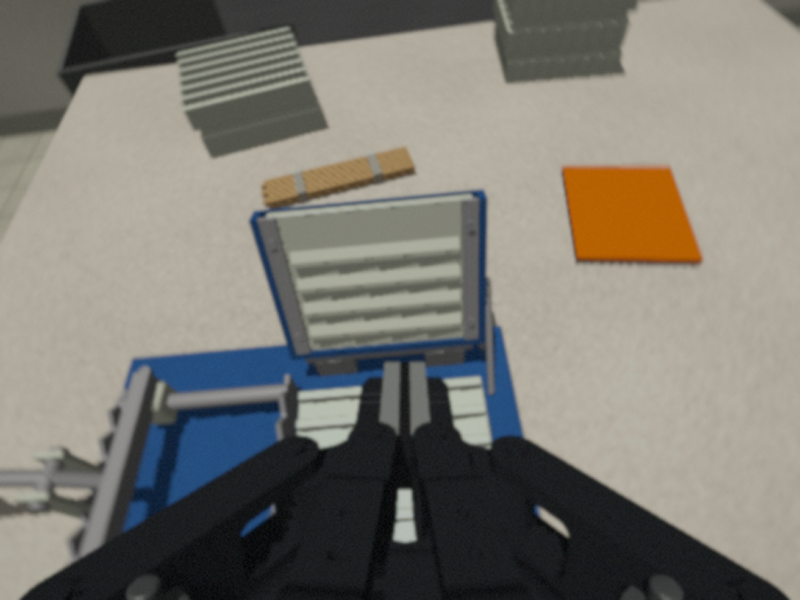

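```bash
python3 -c "
from h import *
s=np.load('w2.npy',allow_pickle=True).item()['s']
i=s['image'][118:238,155:320,::-1];cv2.imwrite('pics/z2.png',cv2.resize(i,None,fx=4.8,fy=4.8,interpolation=cv2.INTER_CUBIC))"
```

```text
(no output)
```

View pics/z2.png

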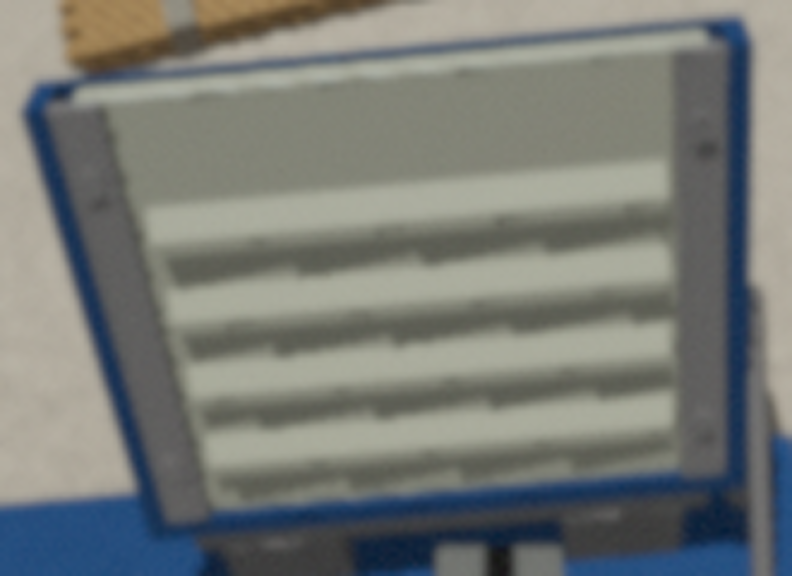

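```bash
cat > fit.py <<'E'
from h import *
from scipy.optimize import least_squares
W=np.load('w2.npy',allow_pickle=True).item();cw=cam(W['s'],W['st'])
cs,cd=[cam(np.load(n+".npy",allow_pickle=True).item()) for n in("scene","side")]
L=[]
for c,b,l,r,a in [(0,4,(108,103),(674,53),67),(-30,4,(147,208),(668,163),64),(-42,8,(158,250),(668,208),64),(-54,4,(168,295),(672,243),64),(-66,8,(176,332),(672,290),64),(-78,4,(188,367),(672,323),64),(-90,8,(200,405),(675,363),64),(-102,4,(206,437),(674,394),64),(-114,8,(214,472),(676,434),64)]:
    for (u,v),s in((l,1),(r,-1)): L.append((cw,(s*a,b,c),((u+.5)/4.8+154.5,(v+.5)/4.8+117.5)))
wr=len(L)
for c,l,r in((cs,(191.7,175.6),(230.8,154.2)),(cd,(227.7,146.8),(272.7,150.5))):
    for uv,s in((l,1),(r,-1)): L.append((c,(s*85.5,None,0),uv))
def G(q):
    return Ro.from_euler("z",q[3]).as_matrix()@Ro.from_euler("x",q[4]).as_matrix()
def res(q):
    R=G(q);o=[]
    for i,(c,P,uv) in enumerate(L):
        p=np.array([P[0],q[5]*1e3 if P[1] is None else P[1],P[2]])/1e3
        o.append((proj(c,q[:3]+R@p)[0]-uv)*(1 if i<wr else .5))
    o=np.array(o).ravel()
    return np.r_[o,(q[4]-np.radians(20))/.01,(q[5]-.006)/.004,(q[2]-.18)/.002]
q=least_squares(res,[.46,-.19,.18,-.05,.35,.006],loss="soft_l1")
print(q.x[:3].round(4),np.degrees(q.x[3:5]).round(2),q.x[5]);r=res(q.x)[:-3].reshape(-1,2).round(1);print(r.tolist())
np.save("lid.npy",q.x)
E
python3 fit.py
```

```text
[ 0.4622 -0.1901  0.1788] [-3.06 19.77] 0.004141752637895636
[[-0.1, -1.0], [1.0, -1.7], [0.4, -0.1], [-0.0, -0.7], [-0.2, 1.6], [0.6, 0.5], [0.3, -1.3], [-0.6, 0.1], [0.3, 0.8], [0.0, 0.2], [0.2, -0.6], [-0.3, -0.5], [-0.8, 0.8], [-0.3, 0.6], [0.2, -0.6], [-0.4, -0.3], [-0.0, 1.0], [-0.3, 0.4], [0.2, 0.3], [0.3, -0.4], [-0.3, 0.5], [-0.2, 1.4]]
```

```bash
cat >> h.py <<'E'
try:
    q=np.load("lid.npy");g0=q[:3]*1;g0[2]=.179;GR=Ro.from_euler("z",q[3]).as_matrix()@Ro.from_euler("x",np.radians(20)).as_matrix();YAW=np.degrees(q[3])
except Exception: pass
def lid(p): return (GR.T@(np.array(p)-g0)*1e3).round(1)
def hook(b,c,tau=35):
    R=tool2(YAW,tau,270);return g0+GR@(np.array([0,b,c])/1e3)-.011*R[:,0],R
E
python3 -c "
from h import *
p,R=hook(4.5,-46);pre=p-.07*R[:,2]
rel(pre,R);rel(p,R,(pre,R));print(p,pre,lid(p)); print('u in tool',(R.T@GR[:,2]).round(4),'n',(R.T@GR[:,1]).round(4))"
```

```text
t [-0.0006 -0.0536  0.3449] w [-0.0003 -0.1661 -0.0409] rows 3.3 tcp [ 0.4524 -0.0075  0.2684]
t [0.    0.    0.175] w [0. 0. 0.] rows 1.7 tcp [ 0.4659 -0.1211  0.1883]
[ 0.46379065 -0.16119365  0.13100389] [ 0.46593138 -0.12110041  0.18834453] [  0.   10.8 -55. ]
u in tool [ 0.8192 -0.     -0.5736] n [-0.5736  0.     -0.8192]
```

Emit:
send_rows --series '[{"claw": -1,"tx": 0,"ty": -0.053,"tz": 0.345,"wx": 0,"wy": -0.166,"wz": -0.041},{"claw": -1,"tx": 0,"ty": -0.053,"tz": 0.345,"wx": 0,"wy": -0.166,"wz": -0.041},{"claw": -1,"tx": 0,"ty": -0.053,"tz": 0.345,"wx": 0,"wy": -0.166,"wz": -0.041},{"claw": -1,"tx": 0,"ty": -0.053,"tz": 0.345,"wx": 0,"wy": -0.166,"wz": -0.041},{"claw": -1,"tx": 0,"ty": -0.053,"tz": 0.345,"wx": 0,"wy": -0.166,"wz": -0.041},{"claw": -1,"tx": 0,"ty": -0.053,"tz": 0.345,"wx": 0,"wy": -0.166,"wz": -0.041}]'

```text
t: 5.2
tcp_pos: [0.4653, -0.1224, 0.1891]
ee_rot: [-0.65, 0.698, -0.209, -0.214]
contact_force: [0.2, 0.8, -0.1]
finger_gap: 0.0002
finger_force: 0.0
```

```bash
python3 w.py 3;python3 -c "
from h import *
p,R=hook(4.5,-46);rel(p,R)
s=np.load('w3.npy',allow_pickle=True).item();c=cam(s['s'],s['st'])
im=s['s']['image'][:,:,::-1].copy();im=cv2.resize(im,(800,600),interpolation=cv2.INTER_CUBIC)
for a in(-64,0,64):
  for b,cc in((4,0),(8,-42),(4,-30)):
    u=proj(c,g0+GR@(np.array([a,b,cc])/1e3))[0]/.64;cv2.circle(im,tuple(int(v) for v in u.round()),2,(0,0,255),-1)
cv2.imwrite('pics/w3.png',im)"
```

```text
[ 0.46525256 -0.12243385  0.18913815] [ 0.52908771  0.14528734 -0.75187355  0.5635566  -1.10742736 -0.96948765]
t [-0.0013  0.0007  0.1766] w [-0.0017  0.0017 -0.0086] rows 1.7 tcp [ 0.4659 -0.1214  0.1893]
```

View pics/w3.png

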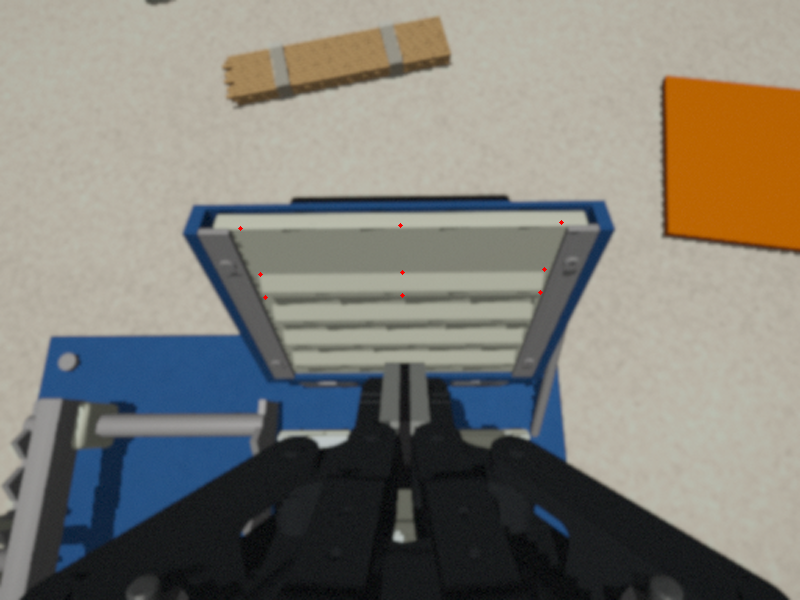

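Emit:
send_rows --series '[{"claw": -1,"tz": 0.09},{"claw": -1,"tz": 0.15},{"claw": -1,"tz": 0.17},{"claw": -1,"tz": 0.175},{"claw": -1,"tz": 0.175},{"claw": -1,"tz": 0.175}]' --squeeze 60

```text
validation failed for argument at $.se...
```

```bash
python3 -c "
from h import *
st=bot.read_state();R=Ro.from_quat(st['ee_rot']).as_matrix();print('corner',lid(st['tcp_pos']+.011*R[:,0]),lid(st['tcp_pos']),st['contact_force'])"
```

```text
corner [-0.2 61.9 -4.9] [  0.   68.2 -13.9] [0.55300199 0.71023709 0.23729998]
```

Emit:
send_rows --series '[{"claw": -1,"tx": 0,"ty": 0,"tz": 0.09,"wx": 0,"wy": 0,"wz": 0},{"claw": -1,"tx": 0,"ty": 0,"tz": 0.15,"wx": 0,"wy": 0,"wz": 0},{"claw": -1,"tx": 0,"ty": 0,"tz": 0.17,"wx": 0,"wy": 0,"wz": 0},{"claw": -1,"tx": 0,"ty": 0,"tz": 0.175,"wx": 0,"wy": 0,"wz": 0},{"claw": -1,"tx": 0,"ty": 0,"tz": 0.175,"wx": 0,"wy": 0,"wz": 0},{"claw": -1,"tx": 0,"ty": 0,"tz": 0.175,"wx": 0,"wy": 0,"wz": 0}]' --squeeze 60

```text
t: 5.75
tcp_pos: [0.4651, -0.16, 0.1323]
ee_rot: [-0.652, 0.696, -0.209, -0.214]
contact_force: [1.1, -0.4, -0.4]
finger_gap: 0.0001
finger_force: 0.0
```

```bash
cat > k.py <<'E'
from h import *
st=bot.read_state();R=Ro.from_quat(st['ee_rot']).as_matrix();print('corner',lid(st['tcp_pos']+.011*R[:,0]),lid(st['tcp_pos']),'F lid',(GR.T@st['contact_force']).round(1))
E
python3 k.py
```

```text
corner [  1.1   6.1 -45.3] [  1.2  12.4 -54.3] F lid [ 1.1 -0.4 -0.2]
```

Emit:
send_rows --series '[{"claw": -1,"tx": 0.0015,"ty": 0,"tz": 0.002,"wx": 0,"wy": 0,"wz": 0},{"claw": -1,"tx": 0.0025,"ty": 0,"tz": 0.0035,"wx": 0,"wy": 0,"wz": 0},{"claw": -1,"tx": 0.0025,"ty": 0,"tz": 0.0035,"wx": 0,"wy": 0,"wz": 0}]'

```text
t: 6.0
tcp_pos: [0.4642, -0.1622, 0.1313]
ee_rot: [-0.653, 0.696, -0.209, -0.214]
contact_force: [0.2, 0.3, 0.3]
finger_gap: 0.0
finger_force: 0.0
```

```bash
python3 k.py
```

```text
corner [  0.4   3.7 -45.4] [  0.5  10.  -54.4] F lid [0.2 0.4 0.1]
```

Emit:
send_rows --series '[{"claw": -1,"tx": 0.004,"ty": 0,"tz": -0.003,"wx": 0,"wy": 0,"wz": 0},{"claw": -1,"tx": 0.008,"ty": 0,"tz": -0.0057,"wx": 0,"wy": 0,"wz": 0},{"claw": -1,"tx": 0.0123,"ty": 0,"tz": -0.0086,"wx": 0,"wy": 0,"wz": 0},{"claw": -1,"tx": 0.0164,"ty": 0,"tz": -0.0115,"wx": 0,"wy": 0,"wz": 0},{"claw": -1,"tx": 0.0164,"ty": 0,"tz": -0.0115,"wx": 0,"wy": 0,"wz": 0}]'

```text
t: 6.42
tcp_pos: [0.4639, -0.165, 0.1384]
ee_rot: [-0.653, 0.696, -0.208, -0.214]
contact_force: [-0.4, 5.5, -4.7]
finger_gap: 0.0001
finger_force: 3.9
```

```bash
python3 k.py
```

```text
corner [  0.1   3.4 -37.7] [  0.3   9.8 -46.7] F lid [-0.7  3.5 -6.3]
```

Emit:
send_rows --series '[{"claw": -1,"tx": 0.008,"ty": 0,"tz": -0.0056,"wx": 0,"wy": 0,"wz": 0},{"claw": -1,"tx": 0.016,"ty": 0,"tz": -0.0112,"wx": 0,"wy": 0,"wz": 0},{"claw": -1,"tx": 0.024,"ty": 0,"tz": -0.0168,"wx": 0,"wy": 0,"wz": 0},{"claw": -1,"tx": 0.032,"ty": 0,"tz": -0.0224,"wx": 0,"wy": 0,"wz": 0},{"claw": -1,"tx": 0.04,"ty": 0,"tz": -0.028,"wx": 0,"wy": 0,"wz": 0},{"claw": -1,"tx": 0.048,"ty": 0,"tz": -0.0336,"wx": 0,"wy": 0,"wz": 0}]'

```text
t: 6.92
tcp_pos: [0.4633, -0.173, 0.1604]
ee_rot: [-0.653, 0.696, -0.209, -0.214]
contact_force: [0.3, 5.5, -4.3]
finger_gap: 0.0002
finger_force: 4.3
```

```bash
python3 k.py
```

```text
corner [ -0.    3.4 -14.4] [  0.1   9.8 -23.3] F lid [ 0.   3.7 -5.9]
```

Emit:
send_rows --series '[{"claw": -1,"tx": 0.008,"ty": 0,"tz": -0.0056,"wx": 0,"wy": 0,"wz": 0},{"claw": -1,"tx": 0.016,"ty": 0,"tz": -0.0112,"wx": 0,"wy": 0,"wz": 0},{"claw": -1,"tx": 0.024,"ty": 0,"tz": -0.0168,"wx": 0,"wy": 0,"wz": 0},{"claw": -1,"tx": 0.032,"ty": 0,"tz": -0.0224,"wx": 0,"wy": 0,"wz": 0},{"claw": -1,"tx": 0.04,"ty": 0,"tz": -0.028,"wx": 0,"wy": 0,"wz": 0},{"claw": -1,"tx": 0.048,"ty": 0,"tz": -0.0336,"wx": 0,"wy": 0,"wz": 0},{"claw": -1,"tx": 0.054,"ty": 0,"tz": -0.038,"wx": 0,"wy": 0,"wz": 0},{"claw": -1,"tx": 0.054,"ty": 0,"tz": -0.038,"wx": 0,"wy": 0,"wz": 0}]'

```text
t: 7.58
tcp_pos: [0.4621, -0.1823, 0.1854]
ee_rot: [-0.652, 0.696, -0.209, -0.214]
contact_force: [-0.5, 4.8, -2.6]
finger_gap: -0.0
finger_force: 3.1
```

```bash
python3 k.py; python3 -c "
from h import *
st=bot.read_state();p0=st['tcp_pos'];R0=Ro.from_quat(st['ee_rot']).as_matrix()
p1=p0+GR@[0,.06,-.01];rel(p1,R0)
for yx in(180,360):
  R=tool2(YAW,-20,yx);print(R.round(2))
  p2=g0+GR@[0,.03,.14];rel(p2,R,(p1,R0))"
```

```text
corner [-0.7  3.1 12.3] [-0.6  9.5  3.3] F lid [-0.8  3.6 -4.1]
t [-0.1069  0.001  -0.1082] w [0. 0. 0.] rows 1.5 tcp [ 0.4621 -0.1823  0.1854]
[[-1.    0.05  0.02]
 [ 0.05  0.94  0.34]
 [ 0.    0.34 -0.94]]
t [ 0.3565 -0.0066 -0.1307] w [-0.3763 -0.3686  0.7145] rows 14.2 tcp [ 0.4653 -0.1226  0.1965]
[[ 1.   -0.05  0.02]
 [-0.05 -0.94  0.34]
 [-0.   -0.34 -0.94]]
t [ 0.3565 -0.0066 -0.1307] w [ 0.3696 -0.3773 -0.7245] rows 14.3 tcp [ 0.4653 -0.1226  0.1965]
```

Emit:
send_rows --series '[{"claw": -1,"tx": -0.06,"ty": 0,"tz": -0.06,"wx": 0,"wy": 0,"wz": 0},{"claw": -1,"tx": -0.107,"ty": 0,"tz": -0.108,"wx": 0,"wy": 0,"wz": 0},{"claw": -1,"tx": -0.107,"ty": 0,"tz": -0.108,"wx": 0,"wy": 0,"wz": 0}]'

```text
t: 7.83
tcp_pos: [0.4674, -0.1203, 0.1979]
ee_rot: [-0.653, 0.696, -0.21, -0.214]
contact_force: [0.2, -0.4, 0.4]
finger_gap: -0.0003
finger_force: 0.0
```

Emit:
send_rows --series '[{"claw": 0.2,"tx": 0.12,"ty": 0,"tz": -0.15,"wx": 0.13,"wy": -0.13,"wz": -0.25},{"claw": 0.2,"tx": 0.24,"ty": 0,"tz": -0.14,"wx": 0.13,"wy": -0.13,"wz": -0.25},{"claw": 0.2,"tx": 0.356,"ty": -0.007,"tz": -0.131,"wx": 0.37,"wy": -0.377,"wz": -0.724},{"claw": 0.2,"tx": 0.356,"ty": -0.007,"tz": -0.131,"wx": 0.37,"wy": -0.377,"wz": -0.724},{"claw": 0.2,"tx": 0.356,"ty": -0.007,"tz": -0.131,"wx": 0.37,"wy": -0.377,"wz": -0.724},{"claw": 0.2,"tx": 0.356,"ty": -0.007,"tz": -0.131,"wx": 0.37,"wy": -0.377,"wz": -0.724},{"claw": 0.2,"tx": 0.356,"ty": -0.007,"tz": -0.131,"wx": 0.37,"wy": -0.377,"wz": -0.724},{"claw": 0.2,"tx": 0.356,"ty": -0.007,"tz": -0.131,"wx": 0.37,"wy": -0.377,"wz": -0.724},{"claw": 0.2,"tx": 0.356,"ty": -0.007,"tz": -0.131,"wx": 0.37,"wy": -0.377,"wz": -0.724},{"claw": 0.2,"tx": 0.356,"ty": -0.007,"tz": -0.131,"wx": 0.37,"wy": -0.377,"wz": -0.724},{"claw": 0.2,"tx": 0.356,"ty": -0.007,"tz": -0.131,"wx": 0.37,"wy": -0.377,"wz": -0.724},{"claw": 0.2,"tx": 0.356,"ty": -0.007,"tz": -0.131,"wx": 0.37,"wy": -0.377,"wz": -0.724}]'

```text
t: 8.83
tcp_pos: [0.4606, -0.2098, 0.3213]
ee_rot: [0.966, -0.24, 0.066, -0.066]
contact_force: [-0.3, 0.0, 0.1]
finger_gap: 0.0515
finger_force: 0.0
```

```bash
python3 -c "
from h import *
st=bot.read_state();print(st['qpos'].round(2),lid(st['tcp_pos']),st['finger_gap'])
R=tool2(YAW,-20,360)
p2=g0+GR@[0,.0,.14];rel(p2,R)"; python3 w.py 4
```

```text
[-0.13 -0.03 -0.23 -0.12 -1.23  1.25] [ -0.6  30.1 140.5] 0.05154511674193214
t [0.0286 0.0669 0.0194] w [ 0.1035 -0.1017 -0.2019] rows 4.0 tcp [ 0.4606 -0.2098  0.3213]
[ 0.4606042  -0.20982795  0.32134216] [-0.1321542  -0.0342772  -0.22720875 -0.1225514  -1.23312055  1.24801595]
```

Emit:
send_rows --series '[{"claw": 0.2,"tx": 0.029,"ty": 0.067,"tz": 0.019,"wx": 0.1035,"wy": -0.102,"wz": -0.202},{"claw": 0.2,"tx": 0.029,"ty": 0.067,"tz": 0.019,"wx": 0.1035,"wy": -0.102,"wz": -0.202},{"claw": 0.2,"tx": 0.029,"ty": 0.067,"tz": 0.019,"wx": 0.1035,"wy": -0.102,"wz": -0.202},{"claw": 0.2,"tx": 0.029,"ty": 0.067,"tz": 0.019,"wx": 0.1035,"wy": -0.102,"wz": -0.202},{"claw": 0.2,"tx": 0.029,"ty": 0.067,"tz": 0.019,"wx": 0.1035,"wy": -0.102,"wz": -0.202},{"claw": 0.2,"tx": 0.029,"ty": 0.067,"tz": 0.019,"wx": 0.1035,"wy": -0.102,"wz": -0.202}]'

```text
t: 9.38
tcp_pos: [0.4601, -0.2391, 0.3083]
ee_rot: [0.984, -0.03, 0.002, -0.173]
contact_force: [-0.2, -0.8, 0.0]
finger_gap: 0.0514
finger_force: 0.0
```

```bash
cat > m.py <<'E'
from h import *
st=bot.read_state();T=[]
R=tool2(YAW,-20,360);rel(g0+GR@[0,0,.14],R)
print(lid(st["tcp_pos"]),st["qpos"].round(2))
for n,sl in(("scene",(130,90,160,120)),("side",(205,95,100,75)),("wrist",(0,0,512,384))):
    s=bot.snapshot(n);c=cam(s,st);x,y,w,h=sl
    im=cv2.resize(s["image"][y:y+h,x:x+w,::-1],(400,300),interpolation=cv2.INTER_CUBIC);k=400/w
    for C,col in((0,(255,0,255)),(50,(0,255,0)),(55,(0,0,255)),(60,(255,0,0))):
        for a in(-75,75):
            u=(proj(c,g0+GR@(np.array([a,4,C])/1e3))[0]-[x,y]+.5)*k;cv2.circle(im,tuple(int(v) for v in u),2,col,-1)
    T.append(im)
cv2.imwrite("pics/m.png",np.vstack([np.hstack(T[:2]),np.hstack([T[2],T[2]*0])]))
E
python3 m.py
```

```text
t [-0.0011 -0.0047 -0.0043] w [ 0.0005  0.0017 -0.0043] rows 0.1 tcp [ 0.4601 -0.2391  0.3083]
[  0.4  -1.9 138.3] [-0.36  0.18  0.03 -0.33 -1.53  1.9 ]
```

View pics/m.png

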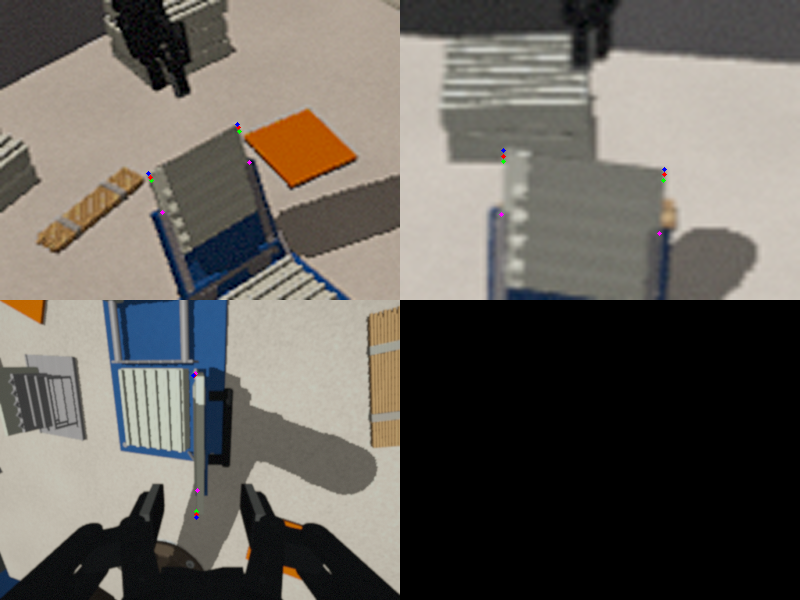

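Emit:
send_rows --series '[{"claw": 0.2,"tx": 0,"ty": -0.0045,"tz": 0.08,"wx": 0,"wy": 0.002,"wz": -0.004},{"claw": 0.2,"tx": 0,"ty": -0.0045,"tz": 0.16,"wx": 0,"wy": 0.002,"wz": -0.004},{"claw": 0.2,"tx": 0,"ty": -0.0045,"tz": 0.23,"wx": 0,"wy": 0.002,"wz": -0.004},{"claw": 0.2,"tx": 0,"ty": -0.0045,"tz": 0.27,"wx": 0,"wy": 0.002,"wz": -0.004},{"claw": 0.2,"tx": 0,"ty": -0.0045,"tz": 0.283,"wx": 0,"wy": 0.002,"wz": -0.004},{"claw": 0.2,"tx": 0,"ty": -0.0045,"tz": 0.283,"wx": 0,"wy": 0.002,"wz": -0.004},{"claw": 0.2,"tx": 0,"ty": -0.0045,"tz": 0.283,"wx": 0,"wy": 0.002,"wz": -0.004}]' --squeeze 20

```text
t: 10.12
tcp_pos: [0.4633, -0.1979, 0.2055]
ee_rot: [0.985, -0.025, 0.008, -0.172]
contact_force: [-0.1, -0.7, -0.7]
finger_gap: 0.0512
finger_force: 0.0
```

```bash
python3 k.py
```

```text
corner [12.4  1.8 27.6] [ 1.4  1.8 27.5] F lid [-0.1 -0.9 -0.4]
```

Emit:
send_rows --series '[{"claw": -0.4,"tx": 0,"ty": 0.002,"tz": 0.002,"wx": 0,"wy": 0,"wz": 0},{"claw": -0.6,"tx": 0,"ty": 0.002,"tz": 0.002,"wx": 0,"wy": 0,"wz": 0},{"claw": -1,"tx": 0,"ty": 0.002,"tz": 0.002,"wx": 0,"wy": 0,"wz": 0},{"claw": -1,"tx": 0,"ty": 0.002,"tz": 0.002,"wx": 0,"wy": 0,"wz": 0},{"claw": -1,"tx": 0,"ty": 0.002,"tz": 0.002,"wx": 0,"wy": 0,"wz": 0},{"claw": -1,"tx": 0,"ty": 0.002,"tz": 0.002,"wx": 0,"wy": 0,"wz": 0},{"claw": -1,"tx": 0,"ty": 0.002,"tz": 0.002,"wx": 0,"wy": 0,"wz": 0}]' --squeeze 20

```text
t: 10.7
tcp_pos: [0.4631, -0.198, 0.2033]
ee_rot: [0.985, -0.025, 0.008, -0.173]
contact_force: [0.7, 3.1, 3.6]
finger_gap: 0.0074
finger_force: 20.0
```

```bash
python3 k.py
```

```text
corner [12.3  1.  25.6] [ 1.3  1.  25.5] F lid [0.5 4.2 2.3]
```

Emit:
send_rows --series '[{"claw": -1,"tx": 0,"ty": 0,"tz": 0,"wx": 0,"wy": 0,"wz": 0},{"claw": -1,"tx": 0,"ty": 0,"tz": -0.01,"wx": 0,"wy": 0,"wz": 0},{"claw": -1,"tx": 0,"ty": 0,"tz": -0.02,"wx": 0,"wy": 0,"wz": 0},{"claw": -1,"tx": 0,"ty": 0,"tz": -0.03,"wx": 0,"wy": 0,"wz": 0},{"claw": -1,"tx": 0,"ty": 0,"tz": -0.04,"wx": 0,"wy": 0,"wz": 0},{"claw": -1,"tx": 0,"ty": 0,"tz": -0.05,"wx": 0,"wy": 0,"wz": 0}]' --squeeze 50

```text
t: 11.2
tcp_pos: [0.4616, -0.2042, 0.2207]
ee_rot: [0.984, -0.026, 0.006, -0.174]
contact_force: [1.0, 4.5, -5.8]
finger_gap: 0.0073
finger_force: 50.1
```

```bash
python3 k.py
```

```text
corner [11.1  1.1 44. ] [ 0.1  1.  44. ] F lid [ 0.8  2.2 -7. ]
```

Emit:
send_rows --series '[{"claw": -1,"tx": 0,"ty": 0,"tz": -0.0125,"wx": 0,"wy": 0,"wz": 0},{"claw": -1,"tx": 0,"ty": 0,"tz": -0.025,"wx": 0,"wy": 0,"wz": 0},{"claw": -1,"tx": 0,"ty": 0,"tz": -0.0375,"wx": 0,"wy": 0,"wz": 0},{"claw": -1,"tx": 0,"ty": 0,"tz": -0.05,"wx": 0,"wy": 0,"wz": 0},{"claw": -1,"tx": 0,"ty": 0,"tz": -0.0625,"wx": 0,"wy": 0,"wz": 0},{"claw": -1,"tx": 0,"ty": 0,"tz": -0.075,"wx": 0,"wy": 0,"wz": 0},{"claw": -1,"tx": 0,"ty": 0,"tz": -0.0875,"wx": 0,"wy": 0,"wz": 0},{"claw": -1,"tx": 0,"ty": 0,"tz": -0.1,"wx": 0,"wy": 0,"wz": 0}]'

```text
t: 11.87
tcp_pos: [0.4615, -0.2197, 0.26]
ee_rot: [0.985, -0.025, 0.007, -0.172]
contact_force: [0.3, 0.7, -1.9]
finger_gap: 0.0068
finger_force: 52.6
```

```bash
python3 k.py
```

```text
corner [11.8 -0.  86.2] [ 0.8 -0.1 86.2] F lid [ 0.2  0.1 -2. ]
```

Emit:
send_rows --series '[{"claw": -1,"tx": 0,"ty": 0,"tz": -0.0125,"wx": 0,"wy": 0,"wz": 0},{"claw": -1,"tx": 0,"ty": 0,"tz": -0.025,"wx": 0,"wy": 0,"wz": 0},{"claw": -1,"tx": 0,"ty": 0,"tz": -0.0375,"wx": 0,"wy": 0,"wz": 0},{"claw": -1,"tx": 0,"ty": 0,"tz": -0.05,"wx": 0,"wy": 0,"wz": 0},{"claw": -1,"tx": 0,"ty": 0,"tz": -0.075,"wx": 0,"wy": 0,"wz": 0},{"claw": -1,"tx": 0,"ty": 0,"tz": -0.1,"wx": 0,"wy": 0,"wz": 0},{"claw": -1,"tx": 0,"ty": 0,"tz": -0.125,"wx": 0,"wy": 0,"wz": 0},{"claw": -1,"tx": 0,"ty": 0,"tz": -0.15,"wx": 0,"wy": 0,"wz": 0},{"claw": -1,"tx": 0,"ty": 0,"tz": -0.15,"wx": 0,"wy": 0,"wz": 0}]'

```text
t: 12.62
tcp_pos: [0.4608, -0.2403, 0.3184]
ee_rot: [0.985, -0.025, 0.009, -0.172]
contact_force: [0.1, 0.2, -1.8]
finger_gap: 0.0072
finger_force: 52.7
```

```bash
python3 k.py
```

```text
corner [ 12.2   0.6 148.2] [  1.2   0.5 148.1] F lid [ 0.1 -0.4 -1.7]
```

```bash
python3 -c "
from h import *
R0=tool2(YAW,-20,360);R=tool2(-5,0,360)
rel([.49,.12,.40],R)"
```

```text
t [ 0.0273 -0.919   0.1138] w [-0.1726 -0.0013  0.0179] rows 8.9 tcp [ 0.4608 -0.2403  0.3184]
```

Emit:
send_rows --series '[{"claw": -1,"tx": 0,"ty": -0.05,"tz": -0.06,"wx": 0,"wy": 0,"wz": 0},{"claw": -1,"tx": 0.01,"ty": -0.14,"tz": -0.03,"wx": -0.03,"wy": 0,"wz": 0},{"claw": -1,"tx": 0.012,"ty": -0.23,"tz": 0,"wx": -0.06,"wy": 0,"wz": 0.005},{"claw": -1,"tx": 0.015,"ty": -0.32,"tz": 0.03,"wx": -0.09,"wy": 0,"wz": 0.01},{"claw": -1,"tx": 0.018,"ty": -0.41,"tz": 0.05,"wx": -0.12,"wy": 0,"wz": 0.015},{"claw": -1,"tx": 0.02,"ty": -0.5,"tz": 0.065,"wx": -0.15,"wy": 0,"wz": 0.018},{"claw": -1,"tx": 0.022,"ty": -0.59,"tz": 0.08,"wx": -0.1726,"wy": 0,"wz": 0.018},{"claw": -1,"tx": 0.025,"ty": -0.68,"tz": 0.09,"wx": -0.1726,"wy": 0,"wz": 0.018},{"claw": -1,"tx": 0.027,"ty": -0.77,"tz": 0.1,"wx": -0.1726,"wy": 0,"wz": 0.018},{"claw": -1,"tx": 0.027,"ty": -0.86,"tz": 0.11,"wx": -0.1726,"wy": 0,"wz": 0.018},{"claw": -1,"tx": 0.027,"ty": -0.919,"tz": 0.114,"wx": -0.1726,"wy": 0,"wz": 0.018},{"claw": -1,"tx": 0.027,"ty": -0.919,"tz": 0.114,"wx": -0.1726,"wy": 0,"wz": 0.018}]'

```text
t: 13.62
tcp_pos: [0.4897, 0.1252, 0.3987]
ee_rot: [0.999, -0.042, 0.0, -0.002]
contact_force: [0.8, 0.1, -2.4]
finger_gap: 0.0073
finger_force: 53.1
```

```bash
cat > m2.py <<'E'
from h import *
st=bot.read_state();print(st["tcp_pos"],st["finger_gap"],st["qpos"].round(2));R=Ro.from_quat(st['ee_rot']).as_matrix();T=[]
s=bot.snapshot("wrist");np.save("w5.npy",{"s":s,"st":st},allow_pickle=True)
for t in["rack","mould_plate"]:
    for d in bot.trace(s,t)[:2]:print(t,d["conf"],d["rect"])
T=[cv2.resize(s["image"][:,:,::-1],(400,300),interpolation=cv2.INTER_AREA)]
for n in("scene","side"):
    s2=bot.snapshot(n);np.save(n+"5.npy",s2,allow_pickle=True);c=cam(s2)
    u=proj(c,st["tcp_pos"]+R@[0,0,.06])[0];x,y=int(u[0])-50,int(u[1])-38;print(n,x,y)
    im=cv2.resize(s2["image"][max(y,0):y+75,x:x+100,::-1],(400,300),interpolation=cv2.INTER_CUBIC)
    for zz,col in((.1035,(0,0,255)),(-.0265,(0,255,0))):
        for a in(-.075,.075):
            v=(proj(c,st["tcp_pos"]+R@[a,0,zz])[0]-[x,y]+.5)*4;cv2.circle(im,tuple(int(k) for k in v),2,col,-1)
    T.append(im)
g=cv2.resize(s["image"][:,:,::-1],(800,600),interpolation=cv2.INTER_CUBIC)
rb=cam(s,st);o=proj(rb,[.496,.254,.05])[0];print(o)
x,y=int(max(0,o[0]-70)),int(max(0,o[1]-52));print("crop",x,y);cr=s["image"][y:y+105,x:x+140,::-1]
T.append(cv2.resize(cr,(400,300),interpolation=cv2.INTER_CUBIC))
cv2.imwrite("pics/m2.png",np.vstack([np.hstack(T[:2]),np.hstack(T[2:])]))
E
python3 m2.py
```

```text
[0.48967948 0.12518417 0.3987344 ] 0.007348123635859266 [ 0.64  0.01 -0.05 -0.   -1.51  0.85]
rack 0.64 [136.6, 70.4, 228.0, 188.0]
mould_plate 0.89 [432.0, 237.3, 512.0, 300.2]
mould_plate 0.74 [106.2, 0.0, 183.9, 31.5]
scene 224 142
side 166 131
[180.59462879 141.04343882]
crop 110 89
```

View pics/m2.png

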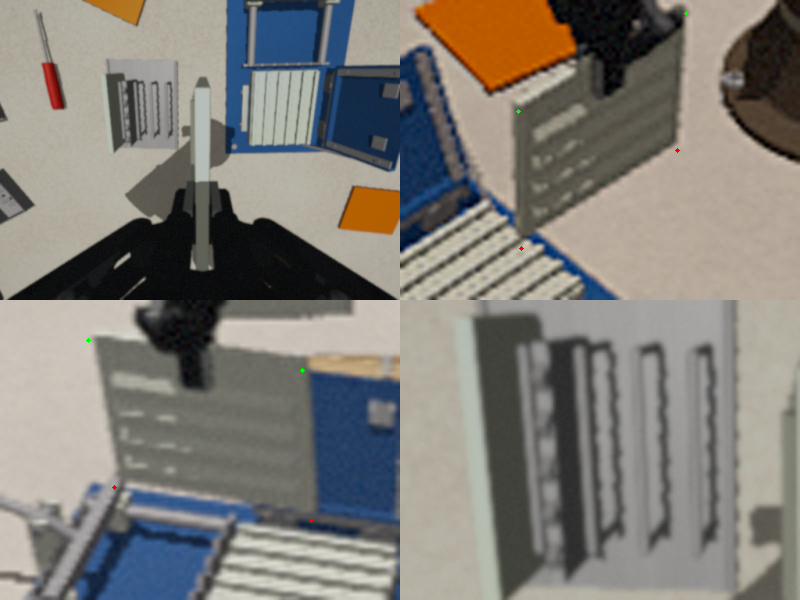

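```bash
cat > fr.py <<'E'
from h import *
from scipy.optimize import least_squares
W=np.load('w5.npy',allow_pickle=True).item();cw=cam(W['s'],W['st'])
cs,cd=[cam(np.load(n+".npy",allow_pickle=True).item()) for n in("scene","side")]
A=lambda x,y:((x-400+.5)/2.857+109.5,(y-300+.5)/2.857+88.5)
B=lambda x,y:(x/4.21+254.5,y/3.75+234.5)
D=lambda x,y:(x/4.444+169.5,y/4.286+239.5)
Q=lambda x,y:(x*1.28,y*1.28)
L=[]
for y,(u1,v1),(u2,v2) in((-60,(697,347),(697,552)),(-30,(640,347),(642,552)),(0,(588,345),(598,557))):
    L+=[(cw,(58,y,73),A(u1,v1)),(cw,(-58,y,73),A(u2,v2))]
L+=[(cs,(58,-60,74),B(87,98)),(cs,(-58,-60,74),B(200,35)),(cd,(58,-60,74),D(147,28)),(cd,(-58,-60,74),D(297,58)),(cs,(-58,-30,74),B(225,60)),(cd,(-58,-30,74),D(283,95))]
T=[(1,-1),(1,1),(-1,1),(-1,-1)]
for (a,b),p in zip(T,((30,160),(160,282),(357,150),(222,38))): L.append((cs,(100*a,75*b,None),B(*p)))
for (a,b),p in zip(T[1:],((27,212),(300,280),(362,108))): L.append((cd,(100*a,75*b,None),D(*p)))
for (a,b),p in zip(((1,-1),(-1,-1)),((178,60),(180,149))): L.append((cw,(100*a,75*b,None),Q(*p)))
def res(q):
    R=Ro.from_euler("z",q[2]).as_matrix();o=[]
    for c,P,uv in L:
        z=q[3] if P[2] is None else P[2]/1e3
        o.append(proj(c,np.array([q[0],q[1],0])+R@[P[0]/1e3,P[1]/1e3,z])[0]-uv)
    return np.r_[np.ravel(o),(q[3]-.01)/.005]
q=least_squares(res,[.496,.254,-.08,.01],loss="soft_l1");x=q.x
print(x[:2].round(4),np.degrees(x[2]).round(2),x[3].round(4));print(res(x)[:-1].reshape(-1,2).round(1).tolist())
np.save("rack.npy",x)
E
python3 fr.py
```

```text
[0.4977 0.2555] -6.45 0.0083
[[-0.3, 0.5], [1.1, 2.1], [-0.3, -0.1], [1.9, 1.6], [-2.0, -0.0], [-1.1, -0.7], [-1.0, 0.2], [-0.2, -1.8], [-0.8, -1.0], [-0.1, -0.2], [0.3, -2.6], [-0.1, -1.3], [-1.0, -0.5], [-0.4, 0.1], [-0.4, -0.3], [-0.6, 0.3], [-0.9, 0.0], [-0.7, 0.0], [0.3, -0.1], [-0.4, 0.6], [-2.4, -0.4]]
```

```bash
cat >> h.py <<'E'
def slot(a,b,z):
    q=np.load("rack.npy");R=Ro.from_euler("z",q[2]).as_matrix()
    return np.array([q[0],q[1],0])+R@[a/1e3,b/1e3,z],tool2(np.degrees(q[2]),0,360)
E
python3 -c "
from h import *
p,R=slot(4,-47,.23);print(p);rel(p,R)"
```

```text
[0.49639578 0.20838109 0.23      ]
t [-0.0006 -0.2201  0.4199] w [-0.0008  0.0006  0.0121] rows 4.5 tcp [0.4891 0.1203 0.3978]
```

Emit:
send_rows --series '[{"claw": -1,"tx": 0,"ty": -0.08,"tz": 0.05,"wx": 0,"wy": 0,"wz": 0.012},{"claw": -1,"tx": 0,"ty": -0.16,"tz": 0.12,"wx": 0,"wy": 0,"wz": 0.012},{"claw": -1,"tx": 0,"ty": -0.22,"tz": 0.2,"wx": 0,"wy": 0,"wz": 0.012},{"claw": -1,"tx": 0,"ty": -0.22,"tz": 0.28,"wx": 0,"wy": 0,"wz": 0.012},{"claw": -1,"tx": 0,"ty": -0.22,"tz": 0.35,"wx": 0,"wy": 0,"wz": 0.012},{"claw": -1,"tx": 0,"ty": -0.22,"tz": 0.4,"wx": 0,"wy": 0,"wz": 0.012},{"claw": -1,"tx": 0,"ty": -0.22,"tz": 0.42,"wx": 0,"wy": 0,"wz": 0.012},{"claw": -1,"tx": 0,"ty": -0.22,"tz": 0.42,"wx": 0,"wy": 0,"wz": 0.012}]'

```text
t: 14.53
tcp_pos: [0.4962, 0.2076, 0.2285]
ee_rot: [0.998, -0.056, -0.002, 0.0]
contact_force: [-0.1, 0.2, -1.7]
finger_gap: 0.0071
finger_force: 52.9
```

```bash
cat > m3.py <<'E'
from h import *
st=bot.read_state();R=Ro.from_quat(st['ee_rot']).as_matrix()
p,Rg=slot(4,-47,.23);rel(p,Rg);T=[]
S=[bot.snapshot(n) for n in("wrist","scene","side")]
s=S[0];T.append(cv2.resize(s["image"][60:320,60:400,::-1],(400,300),interpolation=cv2.INTER_CUBIC))
for s,k in zip(S,(2,4,4)):
    c=cam(s,st);w,h=400//k,300//k
    u=proj(c,slot(0,-30,.09)[0])[0];x,y=int(u[0])-w//2,int(u[1])-h//2
    im=cv2.resize(s["image"][y:y+h,x:x+w,::-1],(400,300),interpolation=cv2.INTER_CUBIC)
    def dot(P,col):
        v=(proj(c,P)[0]-[x,y]+.5)*k;cv2.circle(im,tuple(int(z) for z in v),2,col,-1)
    for b in(-60,-30):
        for a in(-58,58):dot(slot(a,b,.075)[0],(0,0,255))
    for a in(-79,71):dot(st["tcp_pos"]+R@[a/1e3,0,.0985],(0,255,0))
    T.append(im)
cv2.imwrite("pics/m3.png",np.vstack([np.hstack(T[:2]),np.hstack(T[2:])]))
E
python3 m3.py
```

```text
t [ 0.0002 -0.002  -0.0039] w [ 0.0004  0.0017 -0.0003] rows 0.0 tcp [0.4962 0.2076 0.2285]
```

View pics/m3.png

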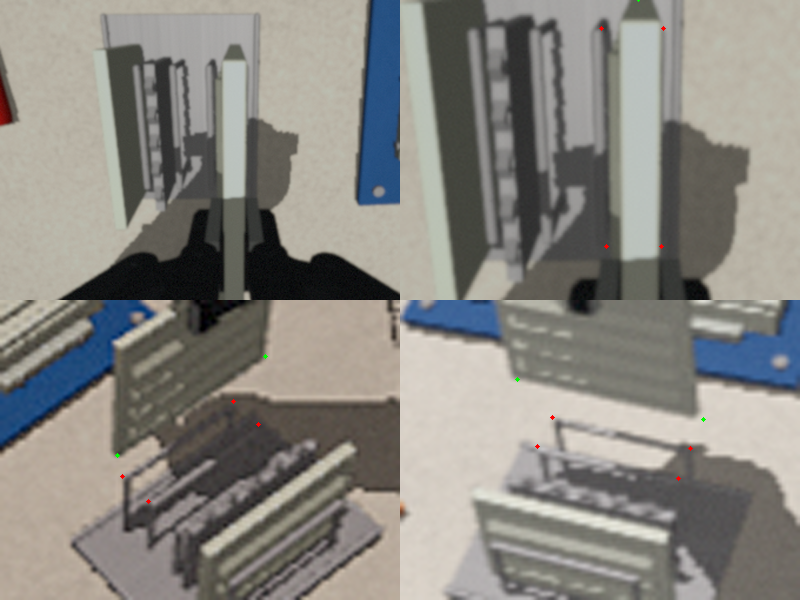

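Emit:
send_rows --series '[{"claw": -1,"tx": 0.005,"ty": -0.002,"tz": 0.06,"wx": 0,"wy": 0.001,"wz": 0},{"claw": -1,"tx": 0.005,"ty": -0.002,"tz": 0.09,"wx": 0,"wy": 0.001,"wz": 0},{"claw": -1,"tx": 0.005,"ty": -0.002,"tz": 0.12,"wx": 0,"wy": 0.001,"wz": 0},{"claw": -1,"tx": 0.005,"ty": -0.002,"tz": 0.15,"wx": 0,"wy": 0.001,"wz": 0},{"claw": -1,"tx": 0.005,"ty": -0.002,"tz": 0.18,"wx": 0,"wy": 0.001,"wz": 0},{"claw": -1,"tx": 0.005,"ty": -0.002,"tz": 0.2,"wx": 0,"wy": 0.001,"wz": 0},{"claw": -1,"tx": 0.005,"ty": -0.002,"tz": 0.2,"wx": 0,"wy": 0.001,"wz": 0}]'

```text
t: 15.27
tcp_pos: [0.4989, 0.2097, 0.15]
ee_rot: [0.998, -0.056, 0.0, -0.001]
contact_force: [0.2, -0.1, -2.7]
finger_gap: 0.0072
finger_force: 52.9
```

Emit:
send_rows --series '[{"claw": -1,"tx": 0,"ty": 0,"tz": 0.02,"wx": 0,"wy": 0,"wz": 0},{"claw": -1,"tx": 0,"ty": 0,"tz": 0.04,"wx": 0,"wy": 0,"wz": 0},{"claw": -1,"tx": 0,"ty": 0,"tz": 0.06,"wx": 0,"wy": 0,"wz": 0},{"claw": -1,"tx": 0,"ty": 0,"tz": 0.08,"wx": 0,"wy": 0,"wz": 0},{"claw": -1,"tx": 0,"ty": 0,"tz": 0.085,"wx": 0,"wy": 0,"wz": 0},{"claw": -1,"tx": 0,"ty": 0,"tz": 0.085,"wx": 0,"wy": 0,"wz": 0}]'

```text
t: 15.77
tcp_pos: [0.4986, 0.2096, 0.1154]
ee_rot: [0.998, -0.056, 0.0, -0.0]
contact_force: [0.0, 0.6, -2.6]
finger_gap: 0.0071
finger_force: 53.0
```

Still hanging freely; lower in 1 mm steps.

Emit:
send_rows --series '[{"claw": -1,"tx": 0,"ty": 0,"tz": 0.003,"wx": 0,"wy": 0,"wz": 0},{"claw": -1,"tx": 0,"ty": 0,"tz": 0.006,"wx": 0,"wy": 0,"wz": 0},{"claw": -1,"tx": 0,"ty": 0,"tz": 0.008,"wx": 0,"wy": 0,"wz": 0},{"claw": -1,"tx": 0,"ty": 0,"tz": 0.008,"wx": 0,"wy": 0,"wz": 0}]'

```text
t: 16.1
tcp_pos: [0.4991, 0.21, 0.1132]
ee_rot: [0.998, -0.056, 0.001, -0.001]
contact_force: [0.3, 0.3, -2.9]
finger_gap: 0.007
finger_force: 53.0
```

Emit:
send_rows --series '[{"claw": -1,"tx": 0,"ty": 0,"tz": 0.003,"wx": 0,"wy": 0,"wz": 0},{"claw": -1,"tx": 0,"ty": 0,"tz": 0.006,"wx": 0,"wy": 0,"wz": 0},{"claw": -1,"tx": 0,"ty": 0,"tz": 0.006,"wx": 0,"wy": 0,"wz": 0}]'

```text
t: 16.35
tcp_pos: [0.4992, 0.21, 0.1107]
ee_rot: [0.998, -0.056, 0.001, -0.001]
contact_force: [0.2, 0.6, -1.8]
finger_gap: 0.007
finger_force: 53.2
```

Emit:
send_rows --series '[{"claw": -1,"tx": 0,"ty": 0,"tz": 0.002,"wx": 0,"wy": 0,"wz": 0},{"claw": -1,"tx": 0,"ty": 0,"tz": 0.004,"wx": 0,"wy": 0,"wz": 0},{"claw": -1,"tx": 0,"ty": 0,"tz": 0.004,"wx": 0,"wy": 0,"wz": 0}]'

```text
t: 16.6
tcp_pos: [0.4993, 0.2101, 0.1106]
ee_rot: [0.998, -0.055, 0.001, -0.001]
contact_force: [-4.9, -1.2, 11.3]
finger_gap: 0.0072
finger_force: 55.3
```

Emit:
send_rows --series '[{"claw": -1,"tx": 0,"ty": 0,"tz": -0.004,"wx": 0,"wy": 0,"wz": 0},{"claw": -0.7,"tx": 0,"ty": 0,"tz": -0.004,"wx": 0,"wy": 0,"wz": 0},{"claw": -0.5,"tx": 0,"ty": 0,"tz": -0.004,"wx": 0,"wy": 0,"wz": 0},{"claw": -0.2,"tx": 0,"ty": 0,"tz": -0.004,"wx": 0,"wy": 0,"wz": 0},{"claw": 0.2,"tx": 0,"ty": 0,"tz": -0.004,"wx": 0,"wy": 0,"wz": 0},{"claw": 0.2,"tx": 0,"ty": 0,"tz": -0.004,"wx": 0,"wy": 0,"wz": 0},{"claw": 0.2,"tx": 0,"ty": 0,"tz": -0.004,"wx": 0,"wy": 0,"wz": 0},{"claw": 0.2,"tx": 0,"ty": 0,"tz": -0.03,"wx": 0,"wy": 0,"wz": 0},{"claw": 0.2,"tx": 0,"ty": 0,"tz": -0.1,"wx": 0,"wy": 0,"wz": 0},{"claw": 0.2,"tx": 0,"ty": 0,"tz": -0.2,"wx": 0,"wy": 0,"wz": 0},{"claw": 0.2,"tx": 0,"ty": 0,"tz": -0.3,"wx": 0,"wy": 0,"wz": 0},{"claw": 0.2,"tx": 0,"ty": 0,"tz": -0.3,"wx": 0,"wy": 0,"wz": 0}]'

```text
t: 17.6
tcp_pos: [0.5025, 0.2115, 0.2384]
ee_rot: [0.998, -0.055, 0.006, -0.004]
contact_force: [1.2, 0.8, 0.9]
finger_gap: 0.0511
finger_force: 0.0
```

```bash
python3 - <<'E'
from h import *
st=bot.read_state();print(st["contact_force"],st["tcp_pos"])
c0=None
for n in("scene","side"):
    s=bot.snapshot(n);c=cam(s)
    cv2.imwrite(f"pics/{n}9.png",s["image"][:,:,::-1])
    for d in bot.trace(s,"mould_plate")[:3]:print(n,round(d["conf"],2),d["rect"])
    P=[slot(a,-47,z)[0] for a in(-75,75) for z in(.012,.142)];u=proj(c,P);print("expect",u.min(0).round(),u.max(0).round())
a,b=[cv2.imread(f"pics/{n}9.png") for n in("scene","side")]
o=np.hstack([cv2.resize(a[200:320,240:360],(400,400),interpolation=cv2.INTER_CUBIC),cv2.resize(b[190:310,160:280],(400,400),interpolation=cv2.INTER_CUBIC)])
cv2.imwrite("pics/fin.png",o)
E
```

```text
[1.20038459 0.80760956 0.94709265] [0.50245264 0.2115353  0.23842889]
scene 0.69 [217.6, 305.0, 277.8, 363.8]
scene 0.61 [271.6, 231.4, 309.2, 276.4]
scene 0.56 [228.6, 132.2, 270.7, 163.4]
expect [272. 228.] [310. 278.]
side 0.64 [103.5, 244.9, 164.6, 294.7]
side 0.59 [304.0, 163.2, 345.5, 190.0]
side 0.56 [194.4, 234.7, 243.5, 271.5]
expect [192. 233.] [241. 269.]
```

View pics/fin.png

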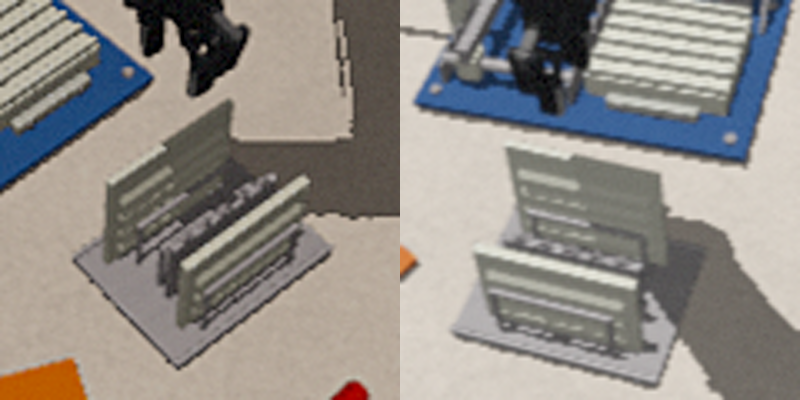

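The plate stands upright in slot a at the expected pixels. The gripper is clear of it and the other plates have not moved.

```bash
python3 -c "
from cell import bot
print(bot.close_job())"
```

```text
the job is handed in; nothing more can be done
None
```

The mould plate is out of the press lid and stands upright and released in the draining rack's slot a. I handed the job in at about 18 s of the 58 s allowed; the hand-in returned no verdict.

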